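Fit a profile template under the cap nut of a jigger, nut backed off a quarter turn

TASK

Pick the yellow slotted template off the bench and slide it under the brass cap nut of the template holder, flat along the steel bar with the stud at the closed end of its slot, and let go of it. Then screw the cap nut down clockwise until it bottoms out, back it off a quarter turn so that the template stays adjustable, and finish while still gripping the nut. Leave the other things on the bench where they are.

Things in the scene. Friction and masses are not known exactly. Their poses are not given: they have to be found in the camera images.
- holder: Template holder fixed to the bench. Origin on the bench under the stud's axis; x along its bar, away from the robot; z up. Green base 250 x 90 x 12 mm, x -105 to 145 mm. Steel bar 34 mm wide, x -135 to +30 mm, its flat top (the seat) 45 mm above the bench, bare but for the stud. Block and roller (110 mm along y) at x 80 to 130 mm, 80 mm high. The template goes in along +x from the bar's -x end
- stud_foot (a point): centre of the upright threaded steel stud, 10 mm diameter, at the level of the bar's top (seat, 45 mm above the bench)
- cap_nut: Round knurled brass cap nut, captive on the stud, upright: 44 mm diameter, 28 mm high, closed top with a red index bar, sides straight from 3 to 22 mm above its underside. Origin: centre of its underside; this frame rises with the nut but does not turn. Bottomed, its underside is 7 mm above the seat (clears the 6 mm template); rises 15 mm a turn; starts 14 to 18 mm above the seat
- cap_turn (a joint): turn of the cap nut, rad: 0 = bottomed out (a hard stop), growing anticlockwise seen from above as it is unscrewed and rises (2.39 mm per rad); stays where it is left (friction about 0.07 N m). Starts between 3.2 and 4.4; cannot exceed 5.2
- template: Yellow flat plastic plate 6 mm thick, 56 mm wide (y), about 55 g, flat on the bench. Origin on its underside, middle line; x to the slotted end. From x -83 mm (rounded, radius 28) to +65 mm (square); sides straight from -55 to +65 mm. Open slot 18 mm wide (24 mm over the last 12 mm) from the square end in to its closed end at x 28 mm. Centre of mass near x -15 mm
- slot_seat (a point): point of the template on its underside in the middle of the slot, at x = 36 mm, 8 mm from the slot's closed end: belongs on the stud's axis
- template_grip (a point): point in the template's middle thickness at x = -15 mm, y = 0: good place to pinch it across its 56 mm width; there the fingers straddle the 34 mm bar
- blank: blue plate of the same outline, 6 mm thick, without a slot; lies on the bench, leave it
- pot: terracotta pot with two handles, 130 mm wide, 70 mm high; origin under its centre; leave it
- cup: dark clay cup, 76 mm wide, 80 mm high; origin under its centre; leave it
- jar: amber jar, 60 mm wide, 75 mm high; origin under its centre; leave it
- knife: wooden modelling knife, 200 mm long, lying; leave it
- brush: brush, 180 mm long, lying; leave it

How it is judged:
On the way, in this order (a step that is already met when the one before it is completed fails the run):
1. the template lies on the bar with its slot around the stud, let go (horizontal distance between slot_seat and stud_foot below 0.009 m and z of slot_seat in the frame of holder between 0.042 and 0.0475 m and angle between template's own z axis and vertical below 0.06 rad and angle between the x axis of template and the x axis of holder, either way round below 0.2 rad and contact force between the fingers and template below 0.3 N), for 0.2 s.
2. the cap nut is bottomed out over the template (horizontal distance between slot_seat and stud_foot below 0.009 m and z of slot_seat in the frame of holder between 0.042 and 0.0475 m and angle between template's own z axis and vertical below 0.06 rad and angle between the x axis of template and the x axis of holder, either way round below 0.2 rad and value of joint cap_turn below 0.08 rad), for 0.2 s.
At the end, for the whole second after the job is handed in: Template flat on the bar, untouched, slot point within 9 mm of the stud axis, length within 0.2 rad of the bar; cap nut, after bottoming out (within 0.08 rad), backed off 1.57 rad from its stop (+-0.35), at rest and still gripped with over 2 N. No other thing moved by more than 30 mm (all of step 1 and value of joint cap_turn between 1.2208 and 1.9208 rad and angular speed of cap_nut below 0.05 rad/s and not (velocity of joint cap_turn above 0.1 rad/s) and not (velocity of joint cap_turn below -0.1 rad/s) and contact force between the fingers and cap_nut above 2 N); the arm keeps its last pose, push and grip.
It fails at once if another thing on the bench is moved by more than 30 mm (distance of any of blank, pot, cup, jar, knife, brush from where it was at the start of the episode above 0.03 m).
It also fails if it takes over 64 s, if anything falls off the work surface, if the arm or the gripper's body presses on something with over 40 N, if the wrist force passes 120 N, or if a joint passes its speed limit or range.

ROBOT

A 7-joint arm with a two-finger parallel gripper is mounted at the origin on the work surface. World frame = base frame: x ahead of the robot, y to its left, z up, the work surface at z = 0. Lengths are in m, angles in rad, forces in N, time in s.
With the tool pointing down it reaches from about 0.425 to 0.825 m from the base axis. Payload 3.6 kg.
Tool frame: the origin (TCP) lies on the centre line of the jaws, within the pads' length; the fingertips stand ahead of it and the grasp point (between the pads) lies 6 mm ahead of it (robot.tip_extent is the z of the fingertips in the tool frame, in m); z points along the fingers, y is the line along which they close (so a half turn about z gives the same grasp; the last joint's range is limited). The gripper opens to 85 mm and grips with 20 to 120 N. Pads are 22 mm wide; open, the fingers measure 114 mm over their backs; the gripper's body (76 mm by 85 mm) begins 54 mm behind the grasp point. The pads swing forward as they close: fully open they stand 13 mm farther back than shut.
Start: joints at [-1.194, 0.615, -0.013, 1.423, 0.008, 1.103, -0.04], TCP at [0.255, 0.598, 0.256] pointing down, gripper open.
Joint ranges: [-3.12, 3.12], [-0.3, 2.06], [-1.34, 1.32], [0.26, 2.42], [-1.36, 4.5], [0.01, 1.98], [-2.84, 2.84]. Speed limits (rad/s): [2.79, 2.79, 3.14, 3.14, 3.14, 3.14, 3.14].

INTERFACE

Orientations are given as a unit quaternion [x, y, z, w].
In Python, from workcell import status, vision, workorder, robot gives the robot as it stands.
- The arm moves only by the shell command python3 -m pendant 'ROWS' [FORCE]. ROWS is JSON, a list of rows, each an object with "claw": the opening, from -1 (shut) to 1 (fully open), so that 0 is half open; "xyz": the shift along the tool's x, y, z in units of 30 mm (1.0 is 30 mm), a list of three; "angular": the turn, a rotation vector about the tool's x, y, z in units of 5 degrees (1.0 is 5 degrees), a list of three. In form: [{"claw": claw, "xyz": [dx, dy, dz], "angular": [wx, wy, wz]}, ...]. A call has 1 to 20 rows; each row is the pose to reach, as a shift and turn from the pose commanded when the call began, along the tool's axes at that moment; what a row does not reach only later rows make up. A row lasts 1/12 s, in which the tool goes at most 41.7 mm and 7.16 degrees, less where a joint would pass 70% of its speed; a pose out of reach is approached as far as the arm can. A call with a gripper value outside its range is refused whole. The fingers move at their own pace and stop on an object; FORCE is the grip in N (left out, the last holds). Time passes only in rows, so rows that repeat a pose let the fingers close. It gives the time, the measured TCP pose, the force, the opening and the grip force at its end, in the units of the state.
- status.get_obs(): the state, without advancing time (a new reading comes with each control period).
- vision.grab_frame(name): name is "side" or "top"; returns the picture (480x640x3 uint8, red, green, blue); there is no depth.
- vision.calibration(name): a dict with "K" (3x3 intrinsics, pixels), "R" (3x3) and "t" (3): a world point X has camera coordinates R X + t. Camera axes: x right, y down, z forward; pixel columns grow to the right and rows downward; lengths in m; the calibration is good to about 2 mm. A picture is of the moment at which its call begins. calibration takes no time and is no camera call.
- workorder.sign_off(): hands the job in; it is judged then, once.
The state is a dict: "clock": time; "joint_positions": joint angles; "joint_vel": joint speeds; "effort": joint torques, N m; "eef_pos": TCP position; "eef_rot": TCP orientation; "force": force on the tool from outside, world axes, zero at the start; "wrist_torque": the same for the moment, N m; "gripper_width": opening from 0.0 (shut) to 1.0 (fully open); "grip_force": force on a finger pad.
Only numpy, scipy, OpenCV 4.12 (cv2) and the standard library are available. Lean on these libraries where they do the work, as an engineer would, in place of code of your own. Each camera call takes 0.05 s, during which the arm holds its last target. There are 200 camera calls.

## Working session

There is one attempt and no reset: what is moved stays moved. The work goes in short steps, Python scripts to look and compute and a shell command to move; the robot and the scene stay as the last step left them, time stands still between calls to the robot, and variables do not carry over. Pictures are saved under pics/ and viewed, at most 10 in all, crops included, and the job is handed in when it is done.

```bash
ls; mkdir -p pics
python3 - <<'E'
from workcell import status, vision, robot
import cv2, numpy as np
print(robot.tip_extent); o=status.get_obs(); print(o)
a=vision.grab_frame("top");b=vision.grab_frame("side")
cv2.imwrite("pics/top0.png",a[:,:,::-1]);cv2.imwrite("pics/side0.png",b[:,:,::-1])
for n in("top","side"):
    c=vision.calibration(n);print(n,c["K"],c["R"],c["t"])
E
```

```text
pics
0.025
{'clock': 0.0, 'joint_positions': array([-1.19348311,  0.61589443, -0.01260591,  1.42491635,  0.00805189,
        1.10336659, -0.04040847]), 'joint_vel': array([-1.55987937e-04, -3.34082116e-04,  3.32038426e-04,  7.54138589e-04,
        1.73631549e-03, -1.59809322e-05,  6.53406447e-04]), 'effort': array([ 2.48999686e-04, -4.69216418e+01,  2.58910004e-01, -1.71033579e+01,
        9.85866529e-03,  9.61480953e-03,  1.02662625e-06]), 'eef_pos': array([0.25511297, 0.59708405, 0.25514836]), 'eef_rot': array([ 2.00523745e-01,  9.79688022e-01, -1.24210885e-03, -2.54645047e-04]), 'force': array([ 0.27229268,  0.15527228, -0.37243401]), 'wrist_torque': array([ 0.04857231, -0.04426404,  0.07860794]), 'grip_force': 0.0, 'gripper_width': 0.9981221722644578}
top [[605.00423545   0.         321.56304847]
 [  0.         605.00423545 244.224664  ]
 [  0.           0.           1.        ]] [[-2.14713653e-02 -9.99764297e-01 -3.21427572e-03]
 [-9.83564383e-01  2.16997408e-02 -1.79249061e-01]
 [ 1.79276561e-01 -6.87274960e-04 -9.83798477e-01]] [0.07977128 0.56153765 1.26545983]
side [[438.74031899   0.         322.97778798]
 [  0.         438.74031899 239.08485085]
 [  0.           0.           1.        ]] [[ 0.95804825 -0.28626288 -0.01403979]
 [-0.19486502 -0.61467648 -0.76433007]
 [ 0.21016939  0.73500095 -0.64467234]] [-0.52146548  0.19067101  0.76541451]
```

View pics/top0.png

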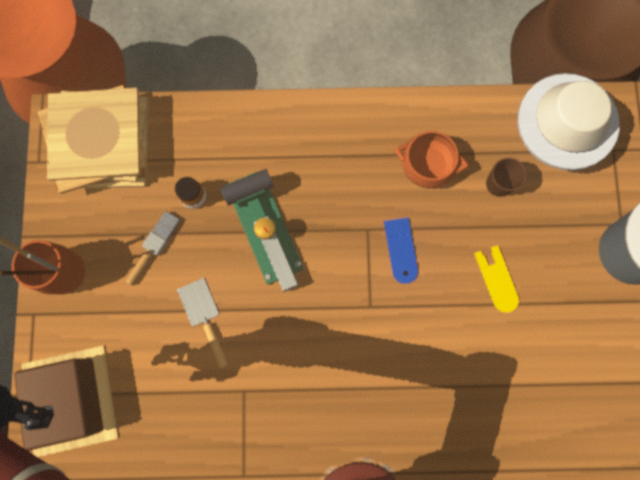

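View pics/side0.png

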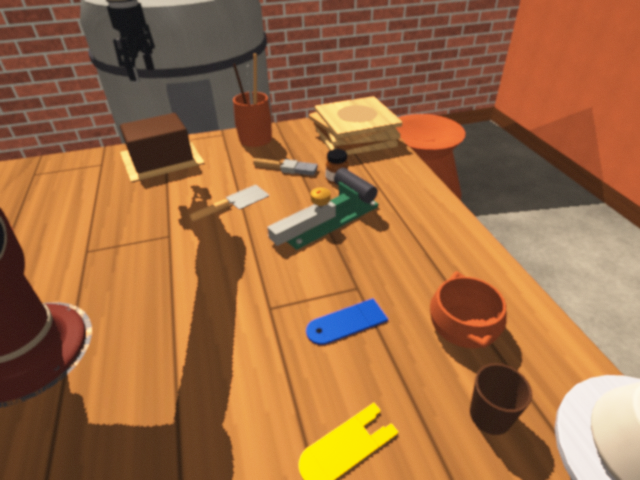

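The top view shows the template at about (497,280) with its slot up (away from the robot). The holder's nut is at (264,228), the roller at (246,186) and the bar's free end at (287,285). The blank is at (402,250), between them. Next I'll measure these.

```bash
cat > h.py <<'E'
import cv2, numpy as np
from workcell import vision
def ray(n,uv):
    c=vision.calibration(n);K,R,t=map(np.array,(c["K"],c["R"],c["t"]))
    uv=np.atleast_2d(uv).astype(float)
    d=np.c_[uv,np.ones(len(uv))]@np.linalg.inv(K).T@R
    return -R.T@t,d
def onplane(n,uv,z):
    C,d=ray(n,uv); return C+d*((z-C[2])/d[:,2])[:,None]
def mask(img,lo,hi):
    return cv2.inRange(cv2.cvtColor(img,cv2.COLOR_RGB2HSV),lo,hi)
def big(m,box=None):
    if box: z=np.zeros_like(m);x0,y0,x1,y1=box;z[y0:y1,x0:x1]=m[y0:y1,x0:x1];m=z
    return max(cv2.findContours(m,0,1)[0],key=cv2.contourArea)
def tri(a,b):
    Ca,da=ray("top",a);Cb,db=ray("side",b);A=0;y=0
    for C,d in((Ca,da[0]),(Cb,db[0])):
        d=d/np.linalg.norm(d);P=np.eye(3)-np.outer(d,d);A=A+P;y=y+P@C
    return np.linalg.solve(A,y)
def tmpl(img,n="top",z=.006):
    c=big(mask(img,(25,180,120),(34,255,255)))
    P=onplane(n,c[:,0],z)[:,:2].astype(np.float32)
    (cx,cy),(w,h),a=cv2.minAreaRect(P)
    B=cv2.boxPoints(((cx,cy),(w,h),a)); e=[B[1]-B[0],B[2]-B[1]]; x=max(e,key=np.linalg.norm); x=x/np.linalg.norm(x)
    return np.array([cx,cy]),x,(w,h)
E
python3 - <<'E'
from h import *
a=cv2.imread("pics/top0.png")[:,:,::-1].copy();b=cv2.imread("pics/side0.png")[:,:,::-1].copy()
c,x,s=tmpl(a);x=x*np.sign(x[0]);print("template",c,x,s,"yaw",np.arctan2(x[1],x[0]),"origin",c+.009*x,"grip",c-.006*x)
# green base
g=mask(a,(50,60,40),(85,255,255));P=onplane("top",big(g,(200,160,330,310))[:,0],.012)[:,:2].astype(np.float32)
r=cv2.minAreaRect(P);print("green",r,cv2.boxPoints(r).tolist())
m=mask(a,(12,150,120),(24,255,255));mb=mask(b,(12,150,120),(24,255,255))
for n,mm,box in(("top",m,(245,210,285,245)),("side",mb,(300,180,340,210))):
    cc=big(mm,box);print(n,cv2.contourArea(cc),cv2.boundingRect(cc),cv2.minEnclosingCircle(cc))
# bar: grey
gm=mask(a,(0,0,120),(180,60,255));cc=big(gm,(255,230,305,295));r=cv2.minAreaRect(onplane("top",cc[:,0],.045)[:,:2].astype(np.float32));print("bar",r,cv2.boxPoints(r).tolist())
cv2.imwrite("pics/c1.png",np.hstack([cv2.resize(a[160:300,210:310],None,fx=4,fy=4,interpolation=2),cv2.resize(b[150:250,260:385][:, :100],None,fx=4,fy=5.6,interpolation=2)])[:,:,::-1])
E
```

```text
template [ 0.48261258 -0.32265061] [0.95502496 0.29652533] (0.14413803815841675, 0.05483519658446312) yaw 0.3010523 origin [ 0.4912078  -0.31998188] grip [ 0.47688243 -0.32442976]
green ((0.5895996689796448, 0.21828454732894897), (0.21146854758262634, 0.06963593512773514), 7.879052639007568) [[0.4800906777381897, 0.23827950656414032], [0.48963648080825806, 0.16930095851421356], [0.6991086602210999, 0.19828958809375763], [0.6895628571510315, 0.2672681212425232]]
top 291.0 (254, 219, 21, 19) ((264.0294189453125, 227.85293579101562), 10.199233055114746)
side 717.5 (300, 180, 39, 29) ((316.631591796875, 194.0), 21.739667892456055)
bar ((0.5262445211410522, 0.16191983222961426), (0.12197939306497574, 0.03739873692393303), 22.52043342590332) [[0.4627436101436615, 0.1558334082365036], [0.4770677983760834, 0.12128657847642899], [0.5897454023361206, 0.16800625622272491], [0.5754212141036987, 0.20255309343338013]]
```

View pics/c1.png

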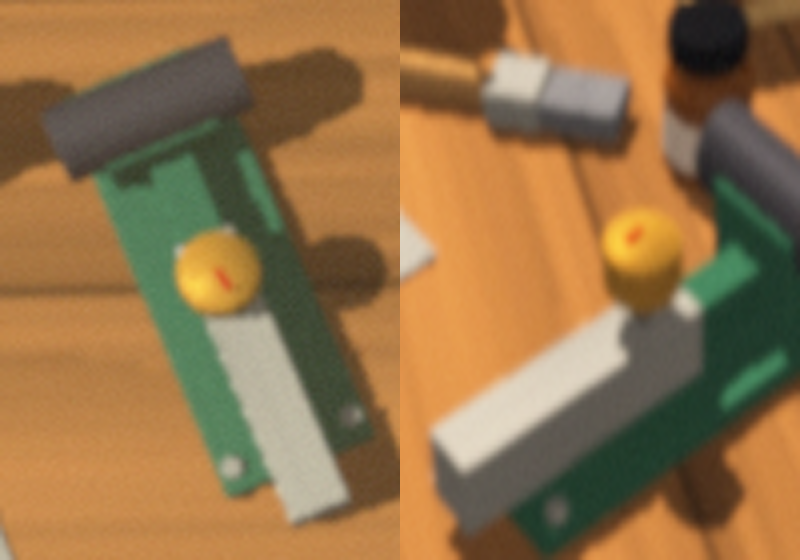

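The crop shows the bar's end corners at about (282.7,290.7) and (297,284.5) in full-image pixels, and the nut top under the red bar at about (264.5,229). The side view shows the nut top at about (320.5,192).

```bash
python3 - <<'E'
from h import *
f=lambda *p: np.array(p)/4+[210,160]
L=onplane("top",[f(205,318),f(291,523)],.045)[:,:2];R=onplane("top",[f(270,308),f(348,498)],.045)[:,:2]
dl=L[0]-L[1];dr=R[0]-R[1];u=dl/np.linalg.norm(dl)+dr/np.linalg.norm(dr);u/=np.linalg.norm(u)
end=(L[1]+R[1])/2;print("u",u,np.arctan2(u[1],u[0]),"width",np.cross(u,L[1]-R[1]),"end",end,"foot",end+.135*u)
for z in(.07,.075,.08):print(z,onplane("top",[264.03,227.85],z))
print("tri",tri(f(216,270),[320.7,192]))
r=onplane("top",[f(43,120),f(225,38),f(75,180),f(252,100)],.07);print("roller",r)
E
python3 -m pendant '[{"claw":0.6,"xyz":[-3,-3,0],"angular":[0,0,-2]},{"claw":0.6,"xyz":[-8,-5,0],"angular":[0,0,-4]},{"claw":0.6,"xyz":[-8,-5,0],"angular":[0,0,-4]}]' 40
```

```text
u [0.92913882 0.36973106] 0.37871955451054656 width 0.033473961783077884 end [0.4705566  0.13791716] foot [0.59599034 0.18783085]
0.07 [[0.59824694 0.19072316 0.07      ]]
0.075 [[0.59718455 0.19024393 0.075     ]]
0.08 [[0.59612216 0.18976471 0.08      ]]
tri [0.59665984 0.18960852 0.08201543]
roller [[0.6846518  0.28472393 0.07      ]
 [0.72890735 0.18527451 0.07      ]
 [0.65060864 0.26707325 0.07      ]
 [0.69338423 0.17071656 0.07      ]]
clock: 0.35
eef_pos: [0.3204, 0.4915, 0.2556]
eef_rot: [0.023, 1.0, -0.001, -0.0]
force: [1.2, 0.3, 0.8]
gripper_width: 0.802
grip_force: 0.0<stdin>:5: DeprecationWarning: Arrays of 2-dimensional vectors are deprecated. Use arrays of 3-dimensional vectors instead. (deprecated in NumPy 2.0)
```

```bash
cat >> h.py <<'E'
from workcell import status
from scipy.spatial.transform import Rotation as Rn
def go(p,yawdeg=None):
    "tool units to world p, jaw (tool y) yaw in deg"
    o=status.get_obs();R=Rn.from_quat(o["eef_rot"]).as_matrix()
    d=R.T@(np.array(p)-o["eef_pos"])/.03
    y=R[:,1];cur=np.degrees(np.arctan2(y[1],y[0]));s=""
    if yawdeg is not None:
        Y=np.radians(yawdeg);T=np.array([[np.sin(Y),np.cos(Y),0],[-np.cos(Y),np.sin(Y),0],[0,0,-1.]]);
        T[:,0]=np.cross(T[:,1],T[:,2])
        s=np.round(Rn.from_matrix(R.T@T).as_rotvec(degrees=True)/5,3)
    print("to",np.round(p,4),"xyz",np.round(d,3),"yaw now",round(cur,2),"ang",s,"q7",round(o["joint_positions"][6],2),"F",np.round(o["force"],1))
E
python3 - <<'E'
from h import *
go([.53,.15,.25],107.25);go([.477,-.3245,.12],107.25)
E
```

```text
to [0.53 0.15 0.25] xyz [ -7.496 -11.056   0.194] yaw now 87.4 ang [-0.013 -0.011 -3.97 ] q7 0.44 F [1.2 0.3 0.8]
to [ 0.477  -0.3245  0.12  ] xyz [ -6.451 -26.931   4.549] yaw now 87.4 ang [-0.013 -0.011 -3.97 ] q7 0.44 F [1.2 0.3 0.8]
```

```bash
python3 -m pendant '[{"claw":0.6,"xyz":[-2,-3,0],"angular":[0,0,-1]},{"claw":0.6,"xyz":[-7.5,-11,0],"angular":[0,0,-2]},{"claw":0.6,"xyz":[-7.5,-11,0],"angular":[0,0,-3]},{"claw":0.6,"xyz":[-7.5,-11,0],"angular":[0,0,-4]},{"claw":0.6,"xyz":[-7.5,-11,0],"angular":[0,0,-4]},{"claw":0.6,"xyz":[-7.5,-11,0],"angular":[0,0,-4]},{"claw":0.6,"xyz":[-7.5,-11,0],"angular":[0,0,-4]},{"claw":0.6,"xyz":[-7.5,-11,0],"angular":[0,0,-4]},{"claw":0.6,"xyz":[-7.5,-11,0],"angular":[0,0,-4]},{"claw":0.6,"xyz":[-7.5,-11,0],"angular":[0,0,-4]},{"claw":0.6,"xyz":[-6.45,-27,2],"angular":[0,0,-4]},{"claw":0.6,"xyz":[-6.45,-27,2],"angular":[0,0,-4]},{"claw":0.6,"xyz":[-6.45,-27,2],"angular":[0,0,-4]},{"claw":0.6,"xyz":[-6.45,-27,2],"angular":[0,0,-4]},{"claw":0.6,"xyz":[-6.45,-27,2],"angular":[0,0,-4]},{"claw":0.6,"xyz":[-6.45,-27,2],"angular":[0,0,-4]},{"claw":0.6,"xyz":[-6.45,-27,2],"angular":[0,0,-4]},{"claw":0.6,"xyz":[-6.45,-27,2],"angular":[0,0,-4]},{"claw":0.6,"xyz":[-6.45,-27,2],"angular":[0,0,-4]},{"claw":0.6,"xyz":[-6.45,-27,2],"angular":[0,0,-4]}]'; python3 -c "
from h import *
go([.477,-.3245,.07],107.25)"
```

```text
clock: 2.02
eef_pos: [0.4773, -0.2616, 0.2043]
eef_rot: [-0.147, 0.989, 0.0, -0.0]
force: [0.3, -0.0, -0.0]
gripper_width: 0.802
grip_force: 0.0
to [ 0.477  -0.3245  0.07  ] xyz [ 0.617 -2.006  4.475] yaw now 106.87 ang [ 0.005 -0.005 -0.077] q7 2.26 F [ 0.3 -0.  -0. ]
```

```bash
python3 -m pendant '[{"claw":0.6,"xyz":[0.62,-2.0,2],"angular":[0,0,-0.08]},{"claw":0.6,"xyz":[0.62,-2.0,4.47],"angular":[0,0,-0.08]},{"claw":0.6,"xyz":[0.62,-2.0,4.47],"angular":[0,0,-0.08]},{"claw":0.6,"xyz":[0.62,-2.0,4.47],"angular":[0,0,-0.08]},{"claw":0.6,"xyz":[0.62,-2.0,4.47],"angular":[0,0,-0.08]},{"claw":0.6,"xyz":[0.62,-2.0,4.47],"angular":[0,0,-0.08]},{"claw":0.6,"xyz":[0.62,-2.0,4.47],"angular":[0,0,-0.08]}]'; python3 -c "
from h import *
a=vision.grab_frame('top');b=vision.grab_frame('side')
cv2.imwrite('pics/c2.png',np.hstack([cv2.resize(a[220:340,440:560],(400,400)),cv2.resize(b[330:480,270:420],(400,400))])[:,:,::-1])
go([.477,-.3245,.0235],107.25)"
```

```text
clock: 2.6
eef_pos: [0.479, -0.3221, 0.072]
eef_rot: [-0.151, 0.989, -0.0, 0.001]
force: [0.2, -0.1, 1.1]
gripper_width: 0.797
grip_force: 0.0
to [ 0.477  -0.3245  0.0235] xyz [ 0.108 -0.043  1.65 ] yaw now 107.35 ang [-0.032  0.037  0.021] q7 2.33 F [0.4 0.  0.5]
```

View pics/c2.png

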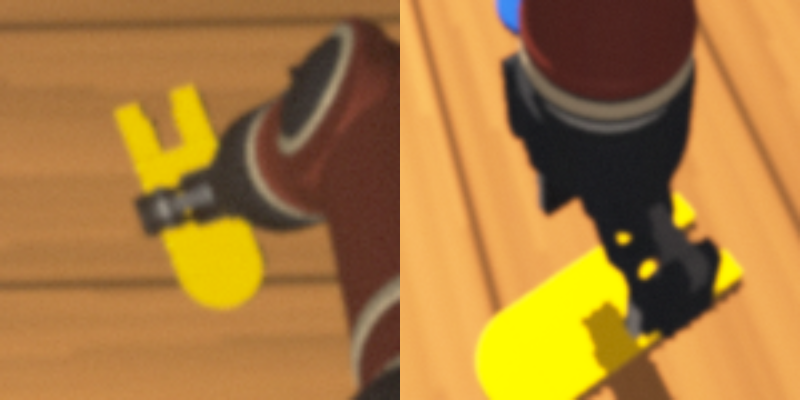

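The crops show the open jaws straddling the plate across its width, near its middle. I'll descend next.

```bash
python3 -m pendant '[{"claw":0.6,"xyz":[0.1,-0.04,0.8],"angular":[0,0,0]},{"claw":0.6,"xyz":[0.1,-0.04,1.3],"angular":[0,0,0]},{"claw":0.6,"xyz":[0.1,-0.04,1.65],"angular":[0,0,0]},{"claw":0.6,"xyz":[0.1,-0.04,1.65],"angular":[0,0,0]},{"claw":0.6,"xyz":[0.1,-0.04,1.65],"angular":[0,0,0]},{"claw":0.6,"xyz":[0.1,-0.04,1.65],"angular":[0,0,0]}]'; python3 -c "
from h import *
go([.477,-.3245,.0235],107.25)"
```

```text
clock: 3.2
eef_pos: [0.4763, -0.3248, 0.0225]
eef_rot: [-0.15, 0.989, -0.001, 0.001]
force: [-0.3, 0.3, 0.9]
gripper_width: 0.801
grip_force: 0.0
to [ 0.477  -0.3245  0.0235] xyz [-0.025  0.002 -0.034] yaw now 107.3 ang [-0.021  0.02   0.01 ] q7 2.33 F [-0.3  0.3  0.9]
```

```bash
python3 -m pendant '[{"claw":0.2,"xyz":[0,0,0],"angular":[0,0,0]},{"claw":0.2,"xyz":[0,0,0],"angular":[0,0,0]},{"claw":0.2,"xyz":[0,0,0],"angular":[0,0,0]},{"claw":0.2,"xyz":[0,0,0],"angular":[0,0,0]},{"claw":0.2,"xyz":[0,0,0],"angular":[0,0,0]},{"claw":0.2,"xyz":[0,0,0],"angular":[0,0,0]}]' 30
```

```text
clock: 3.7
eef_pos: [0.4762, -0.3249, 0.0227]
eef_rot: [-0.15, 0.989, -0.001, 0.001]
force: [-1.3, 0.5, 6.0]
gripper_width: 0.642
grip_force: 31.5
```

```bash
python3 -m pendant '[{"claw":0.2,"xyz":[0,0,-0.7],"angular":[0,0,0]},{"claw":0.2,"xyz":[0,0,-2],"angular":[0,0,0]},{"claw":0.2,"xyz":[0,0,-3.5],"angular":[0,0,0]},{"claw":0.2,"xyz":[0,0,-4.3],"angular":[0,0,0]},{"claw":0.2,"xyz":[0,0,-4.3],"angular":[0,0,0]},{"claw":0.2,"xyz":[0,0,-4.3],"angular":[0,0,0]}]' 40; python3 -c "
from h import *
a=vision.grab_frame('top');b=vision.grab_frame('side')
cv2.imwrite('pics/c3.png',np.hstack([cv2.resize(a[180:360,420:600],(400,400)),cv2.resize(b[280:480,250:450],(400,400))])[:,:,::-1])
u=np.array([np.cos(.39),np.sin(.39)]);f=np.array([.5965,.189])
for back in(.15,.1): go([*(f-(.051+back)*u),.2],112.35)"
```

```text
clock: 4.2
eef_pos: [0.4761, -0.3252, 0.1523]
eef_rot: [-0.15, 0.989, -0.002, 0.002]
force: [-0.0, 0.1, -0.5]
gripper_width: 0.634
grip_force: 42.8
to [0.4106 0.1126 0.2   ] xyz [-2.289 14.534 -1.671] yaw now 107.26 ang [ 0.019 -0.017 -1.017] q7 2.35 F [-0.1 -1.  -0.5]
to [0.4568 0.1316 0.2   ] xyz [-3.949 14.682 -1.673] yaw now 107.26 ang [ 0.019 -0.017 -1.017] q7 2.35 F [-0.1 -1.  -0.5]
```

View pics/c3.png

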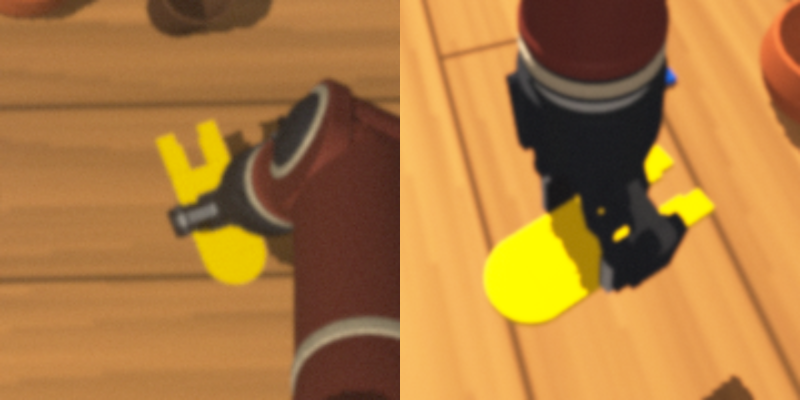

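The template is held level, with the slot pointing away from the robot. I'll carry it over to the holder.

```bash
python3 -m pendant '[{"claw":0.2,"xyz":[-0.2,0.7,0],"angular":[0,0,0]},{"claw":0.2,"xyz":[-0.5,2,0],"angular":[0,0,-0.2]},{"claw":0.2,"xyz":[-0.9,3.3,0],"angular":[0,0,-0.4]},{"claw":0.2,"xyz":[-1.3,4.6,0],"angular":[0,0,-0.6]},{"claw":0.2,"xyz":[-1.6,5.9,0],"angular":[0,0,-0.8]},{"claw":0.2,"xyz":[-1.9,7.2,0],"angular":[0,0,-1]},{"claw":0.2,"xyz":[-2.3,8.5,0],"angular":[0,0,-1]},{"claw":0.2,"xyz":[-2.6,9.8,0],"angular":[0,0,-1]},{"claw":0.2,"xyz":[-3,11.1,0],"angular":[0,0,-1]},{"claw":0.2,"xyz":[-3.3,12.4,0],"angular":[0,0,-1]},{"claw":0.2,"xyz":[-3.7,13.6,0],"angular":[0,0,-1]},{"claw":0.2,"xyz":[-3.9,14.4,0],"angular":[0,0,-1]},{"claw":0.2,"xyz":[-3.95,14.68,0],"angular":[0,0,-1]},{"claw":0.2,"xyz":[-3.95,14.68,0],"angular":[0,0,-1]},{"claw":0.2,"xyz":[-3.95,14.68,0],"angular":[0,0,-1]},{"claw":0.2,"xyz":[-3.95,14.68,0],"angular":[0,0,-1]},{"claw":0.2,"xyz":[-3.95,14.68,0],"angular":[0,0,-1]}]'; python3 -c "
from h import *
u=np.array([np.cos(.39),np.sin(.39)]);f=np.array([.5965,.189])
go([*(f-(.0518+.1)*u),.0715],112.35)"
```

```text
clock: 5.72
eef_pos: [0.4577, 0.1286, 0.1497]
eef_rot: [-0.191, 0.982, -0.001, -0.001]
force: [-0.4, 0.2, -0.1]
gripper_width: 0.636
grip_force: 42.8
to [0.4561 0.1313 0.0715] xyz [0.012 0.107 2.608] yaw now 112.03 ang [-0.013 -0.019 -0.064] q7 1.56 F [-0.4  0.2 -0.1]
```

```bash
python3 -m pendant '[{"claw":0.2,"xyz":[0,0.1,0.8],"angular":[0,0,0]},{"claw":0.2,"xyz":[0,0.1,1.8],"angular":[0,0,0]},{"claw":0.2,"xyz":[0,0.1,2.5],"angular":[0,0,0]},{"claw":0.2,"xyz":[0,0.1,2.6],"angular":[0,0,0]},{"claw":0.2,"xyz":[0,0.1,2.6],"angular":[0,0,0]},{"claw":0.2,"xyz":[0,0.1,2.6],"angular":[0,0,0]}]'; python3 -c "
from h import *
a=vision.grab_frame('top');b=vision.grab_frame('side')
cv2.imwrite('pics/t4.png',a[:,:,::-1]);cv2.imwrite('pics/s4.png',b[:,:,::-1])
cv2.imwrite('pics/c4.png',np.hstack([cv2.resize(a[180:300,220:340],(400,400),interpolation=2),cv2.resize(b[150:270,245:365],(400,400),interpolation=2)])[:,:,::-1])
u=np.array([np.cos(.39),np.sin(.39)]);f=np.array([.5965,.189])
go([*(f-(.0518+.1)*u),.0715],112.35)"
```

```text
clock: 6.22
eef_pos: [0.4573, 0.1332, 0.0728]
eef_rot: [-0.192, 0.981, -0.0, 0.0]
force: [-0.1, -0.0, -0.3]
gripper_width: 0.637
grip_force: 42.8
to [0.4561 0.1313 0.0715] xyz [ 0.078 -0.057  0.064] yaw now 112.21 ang [-0.004  0.032 -0.027] q7 1.54 F [-0.1 -0.2 -0. ]
```

View pics/c4.png

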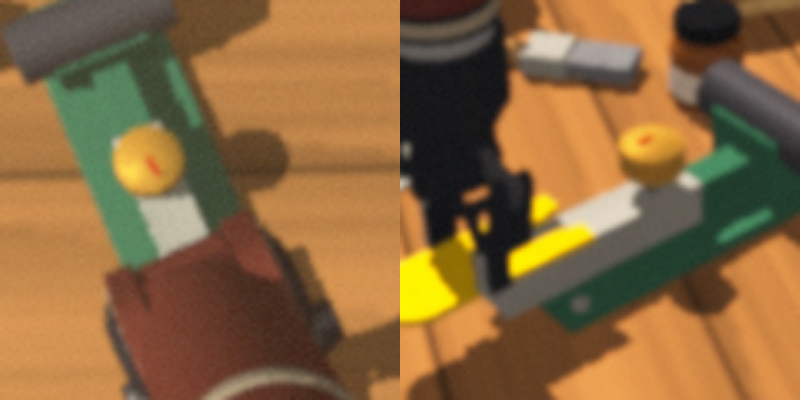

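```bash
python3 -m pendant '[{"claw":0.2,"xyz":[-0.3,-0.05,0.05],"angular":[0,0,0]},{"claw":0.2,"xyz":[-0.8,-0.05,0.05],"angular":[0,0,0]},{"claw":0.2,"xyz":[-1.3,-0.05,0.05],"angular":[0,0,0]},{"claw":0.2,"xyz":[-1.7,-0.05,0.05],"angular":[0,0,0]},{"claw":0.2,"xyz":[-1.8,-0.05,0.05],"angular":[0,0,0]},{"claw":0.2,"xyz":[-1.8,-0.05,0.05],"angular":[0,0,0]},{"claw":0.2,"xyz":[-1.8,-0.05,0.05],"angular":[0,0,0]}]'; python3 -c "
from h import *
a=vision.grab_frame('top');b=vision.grab_frame('side')
cv2.imwrite('pics/t5.png',a[:,:,::-1]);cv2.imwrite('pics/s5.png',b[:,:,::-1])
cv2.imwrite('pics/c5.png',np.hstack([cv2.resize(a[180:280,220:320],(400,400),interpolation=2),cv2.resize(b[165:245,275:355],(400,400),interpolation=2)])[:,:,::-1])
u=np.array([np.cos(.39),np.sin(.39)]);f=np.array([.5965,.189])
go([*(f-(.0518)*u),.0705],112.35)
# predicted side pixels
c=vision.calibration('side')
o=status.get_obs();p=o['eef_pos'];yy=np.radians(22.2);U=np.array([np.cos(yy),np.sin(yy),0]);N=np.array([-U[1],U[0],0])
for nm,X in (('tineL',p+U*.0808+N*.028),('tineR',p+U*.0808-N*.028),('tineLin',p+U*.0808+N*.012),('tineRin',p+U*.0808-N*.012)):
    X=X.copy();X[2]=p[2]-.0227+.006;q=c['K']@(c['R']@X+c['t']);q=q/q[2];print(nm,q[:2],(q[:2]-[275,165])*5+[400,0])
"
```

```text
clock: 6.9
eef_pos: [0.5068, 0.1527, 0.0709]
eef_rot: [-0.193, 0.981, -0.0, -0.0]
force: [-0.8, -0.5, -0.8]
gripper_width: 0.634
grip_force: 42.8
to [0.5486 0.1693 0.0705] xyz [-1.519 -0.017  0.005] yaw now 112.26 ang [-0.001 -0.015 -0.018] q7 1.54 F [-0.   0.2 -0.4]
tineL [307.45170925 199.66658654] [562.25854623 173.33293269]
tineR [322.78843868 210.84397062] [638.94219339 229.21985308]
tineLin [311.7276865  202.78291198] [583.63843251 188.91455989]
tineRin [318.299011   207.57208285] [616.49505501 212.86041424]
```

View pics/c5.png

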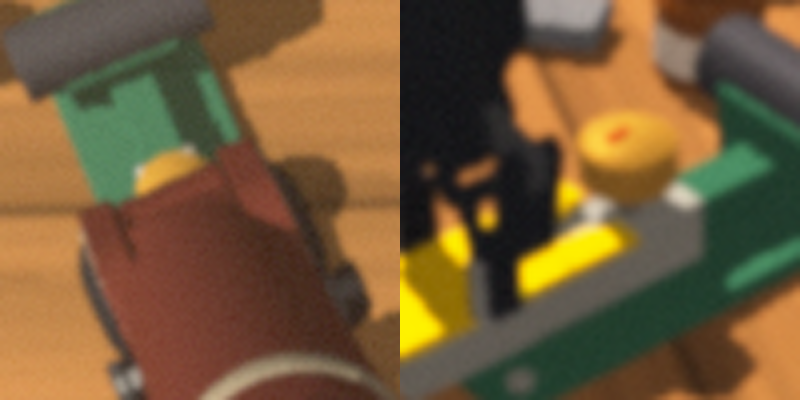

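The tine tips sit where predicted, about (638,233) in the crop, and the plate is heading under the nut. I'll push it the rest of the way in.

```bash
python3 -m pendant '[{"claw":0.2,"xyz":[-0.3,-0.02,0],"angular":[0,0,0]},{"claw":0.2,"xyz":[-0.6,-0.02,0],"angular":[0,0,0]},{"claw":0.2,"xyz":[-0.9,-0.02,0],"angular":[0,0,0]},{"claw":0.2,"xyz":[-1.2,-0.02,0],"angular":[0,0,0]},{"claw":0.2,"xyz":[-1.45,-0.02,0],"angular":[0,0,0]},{"claw":0.2,"xyz":[-1.5,-0.02,0],"angular":[0,0,0]},{"claw":0.2,"xyz":[-1.5,-0.02,0],"angular":[0,0,0]}]'; python3 -c "
from h import *
u=np.array([np.cos(.39),np.sin(.39)]);f=np.array([.5965,.189])
go([*(f-(.0518)*u),.0675],112.35)"
```

```text
clock: 7.58
eef_pos: [0.5489, 0.1694, 0.0705]
eef_rot: [-0.193, 0.981, -0.0, -0.0]
force: [-0.1, -0.7, -0.1]
gripper_width: 0.637
grip_force: 42.8
to [0.5486 0.1693 0.0675] xyz [ 0.01  -0.001  0.101] yaw now 112.27 ang [-0.    -0.004 -0.016] q7 1.55 F [-0.1 -0.7 -0.1]
```

```bash
python3 -m pendant '[{"claw":0.2,"xyz":[0,0,0.06],"angular":[0,0,0]},{"claw":0.2,"xyz":[0,0,0.1],"angular":[0,0,0]},{"claw":0.2,"xyz":[0,0,0.1],"angular":[0,0,0]}]'; python3 -m pendant '[{"claw":0.7,"xyz":[0,0,0],"angular":[0,0,0]},{"claw":0.7,"xyz":[0,0,0],"angular":[0,0,0]},{"claw":0.7,"xyz":[0,0,0],"angular":[0,0,0]},{"claw":0.7,"xyz":[0,0,0],"angular":[0,0,0]},{"claw":0.7,"xyz":[0,0,-0.7],"angular":[0,0,0]},{"claw":0.7,"xyz":[0,0,-1.8],"angular":[0,0,0]},{"claw":0.7,"xyz":[2,0,-2.8],"angular":[0,0,0]},{"claw":0.7,"xyz":[3.2,0,-2.8],"angular":[0,0,0]},{"claw":0.7,"xyz":[3.2,0,-2.8],"angular":[0,0,0]},{"claw":0.7,"xyz":[3.2,0,-2.8],"angular":[0,0,0]}]'
python3 - <<'E'
from h import *
a=vision.grab_frame('top');b=vision.grab_frame('side')
cv2.imwrite('pics/t6.png',a[:,:,::-1]);cv2.imwrite('pics/s6.png',b[:,:,::-1])
cv2.imwrite('pics/c6.png',np.hstack([cv2.resize(a[180:300,220:340],(400,400),interpolation=2),cv2.resize(b[165:265,255:355],(400,400),interpolation=2)])[:,:,::-1])
print(np.round(onplane("side",big(mask(b,(25,180,120),(34,255,255)),(255,165,355,265))[:,0],.051)[:,:2].max(0),4))
go([.5965,.189,.13],112.35)
E
```

```text
clock: 7.83
eef_pos: [0.5483, 0.1691, 0.0679]
eef_rot: [-0.193, 0.981, -0.0, -0.001]
force: [-1.6, -0.8, 2.9]
gripper_width: 0.635
grip_force: 43.1
clock: 8.67
eef_pos: [0.4557, 0.1309, 0.1524]
eef_rot: [-0.193, 0.981, -0.001, -0.002]
force: [-0.3, 1.4, -0.9]
gripper_width: 0.849
grip_force: 0.0
[0.5782 0.2045]
to [0.5965 0.189  0.13  ] xyz [-4.903  0.005  0.747] yaw now 112.26 ang [-0.001  0.019 -0.019] q7 1.56 F [0.7 0.4 0.4]
```

View pics/c6.png

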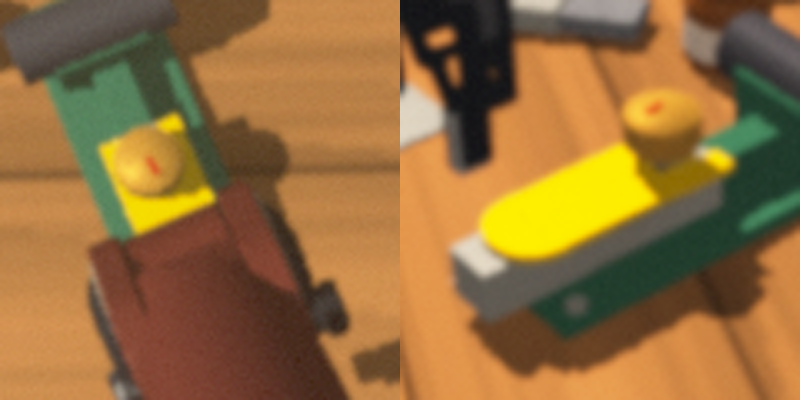

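The plate lies flat on the bar with its square end past the nut; its corners are at crop (103,143) and (182,115) in the top view. I'll check the seat offset.

Run:
```python
from h import *
P=onplane("top",[np.array([101,143])*.3+[220,180],np.array([182,114])*.3+[220,180]],.051)[:,:2]
S=onplane("side",[np.array([735-400,163])/4+[255,165]],.051)
e=P.mean(0);d=P[0]-P[1];print(P,np.linalg.norm(d));u=np.array([np.cos(.39),np.sin(.39)])
s=e-.029*u;w=s-np.array([.5965,.189]);print("seat",s,"off along",w@u,"lat",w@[-u[1],u[0]],"sidecorner",S)
a=cv2.imread('pics/t6.png')[:,:,::-1].copy()
c=big(mask(a,(12,100,100),(24,255,255)),(245,210,285,245));print(cv2.minEnclosingCircle(c),onplane("top",[cv2.minEnclosingCircle(c)[0]],.078))
```

```text
[[0.61402761 0.22257187]
 [0.6323931  0.16919616]] 0.056446948864686215
seat [0.596388   0.18485855] off along -0.0016781236524389855 lat -0.003787879698629995 sidecorner [[0.63253226 0.16854669 0.051     ]]
((269.0, 231.5), 17.755380630493164) [[0.5883354  0.17936032 0.078     ]]
```

Combined offset is about 4 mm, within the limit. Next I'll go above the nut with the wrist wound to its plus side.

```bash
python3 -m pendant '[{"claw":0.7,"xyz":[-1,0,0],"angular":[0,0,-1.2]},{"claw":0.7,"xyz":[-2.2,0,0],"angular":[0,0,-2.5]},{"claw":0.7,"xyz":[-3.4,0,0],"angular":[0,0,-3.8]},{"claw":0.7,"xyz":[-4.5,0,0],"angular":[0,0,-5.1]},{"claw":0.7,"xyz":[-4.9,0,0],"angular":[0,0,-6.4]},{"claw":0.7,"xyz":[-4.9,0,0],"angular":[0,0,-7.7]},{"claw":0.7,"xyz":[-4.9,0,0],"angular":[0,0,-9]},{"claw":0.7,"xyz":[-4.9,0,0],"angular":[0,0,-10.3]},{"claw":0.7,"xyz":[-4.9,0,0],"angular":[0,0,-11]},{"claw":0.7,"xyz":[-4.9,0,0],"angular":[0,0,-11]},{"claw":0.7,"xyz":[-4.9,0,0],"angular":[0,0,-11]},{"claw":0.7,"xyz":[-4.9,0,0],"angular":[0,0,-11]}]'; python3 -c "
from h import *
go([.5965,.1895,.087],167.3)"
```

```text
clock: 9.77
eef_pos: [0.5967, 0.1891, 0.1512]
eef_rot: [-0.624, 0.782, 0.0, 0.0]
force: [0.1, -0.4, -0.1]
gripper_width: 0.848
grip_force: 0.0
to [0.5965 0.1895 0.087 ] xyz [-0.012  0.009  2.14 ] yaw now 167.17 ang [ 0.001  0.004 -0.025] q7 2.32 F [ 0.1 -0.4 -0.1]
```

```bash
python3 -m pendant '[{"claw":0.7,"xyz":[0,0,0.7],"angular":[0,0,0]},{"claw":0.7,"xyz":[0,0,1.5],"angular":[0,0,0]},{"claw":0.7,"xyz":[0,0,2.14],"angular":[0,0,0]},{"claw":0.7,"xyz":[0,0,2.14],"angular":[0,0,0]},{"claw":0.7,"xyz":[0,0,2.14],"angular":[0,0,0]},{"claw":-0.1,"xyz":[0,0,2.14],"angular":[0,0,0]},{"claw":-0.1,"xyz":[0,0,2.14],"angular":[0,0,0]},{"claw":-0.1,"xyz":[0,0,2.14],"angular":[0,0,0]},{"claw":-0.1,"xyz":[0,0,2.14],"angular":[0,0,0]},{"claw":-0.1,"xyz":[0,0,2.14],"angular":[0,0,0]},{"claw":-0.1,"xyz":[0,0,2.14],"angular":[0,0,0]}]' 40; python3 -c "
from h import *
go([.5965,.1895,.087],167.3);print(status.get_obs()['wrist_torque'])
a=vision.grab_frame('top');b=vision.grab_frame('side')
cv2.imwrite('pics/c7.png',np.hstack([cv2.resize(a[180:300,220:340],(400,400),interpolation=2),cv2.resize(b[165:265,255:355],(400,400),interpolation=2)])[:,:,::-1])
"
```

```text
clock: 10.68
eef_pos: [0.5954, 0.1899, 0.0895]
eef_rot: [-0.624, 0.781, 0.001, 0.0]
force: [-3.6, 0.6, 4.7]
gripper_width: 0.499
grip_force: 40.1
to [0.5965 0.1895 0.087 ] xyz [ 0.004 -0.037  0.084] yaw now 167.28 ang [ 0.006  0.011 -0.004] q7 2.29 F [-3.6  0.6  4.7]
[-0.0248704   0.80246122 -0.05828754]
```

```bash
python3 -m pendant '[{"claw":-0.1,"xyz":[0,0,0.007],"angular":[0,0,1]},{"claw":-0.1,"xyz":[0,0,0.014],"angular":[0,0,2]},{"claw":-0.1,"xyz":[0,0,0.021],"angular":[0,0,3]},{"claw":-0.1,"xyz":[0,0,0.028],"angular":[0,0,4]},{"claw":-0.1,"xyz":[0,0,0.035],"angular":[0,0,5]},{"claw":-0.1,"xyz":[0,0,0.042],"angular":[0,0,6]},{"claw":-0.1,"xyz":[0,0,0.049],"angular":[0,0,7]},{"claw":-0.1,"xyz":[0,0,0.056],"angular":[0,0,8]},{"claw":-0.1,"xyz":[0,0,0.063],"angular":[0,0,9]},{"claw":-0.1,"xyz":[0,0,0.07],"angular":[0,0,10]},{"claw":-0.1,"xyz":[0,0,0.077],"angular":[0,0,11]},{"claw":-0.1,"xyz":[0,0,0.084],"angular":[0,0,12]}]'; python3 -c "
from h import *
go([.5965,.1895,.087],167.3);print(status.get_obs()['wrist_torque'])
a=vision.grab_frame('top');b=vision.grab_frame('side')
cv2.imwrite('pics/c8.png',np.hstack([cv2.resize(a[180:300,220:340],(400,400),interpolation=2),cv2.resize(b[165:265,255:355],(400,400),interpolation=2)])[:,:,::-1])
"
```

```text
clock: 11.78
eef_pos: [0.5954, 0.1899, 0.087]
eef_rot: [-0.149, 0.989, 0.001, -0.0]
force: [-3.1, -0.5, 5.3]
gripper_width: 0.5
grip_force: 40.1
to [0.5965 0.1895 0.087 ] xyz [-0.032 -0.025  0.001] yaw now 107.08 ang [ 1.9000e-02  7.0000e-03 -1.2043e+01] q7 1.5 F [-3.1 -0.5  5.3]
[-0.01080795  0.74579859  0.07238521]
```

View pics/c8.png

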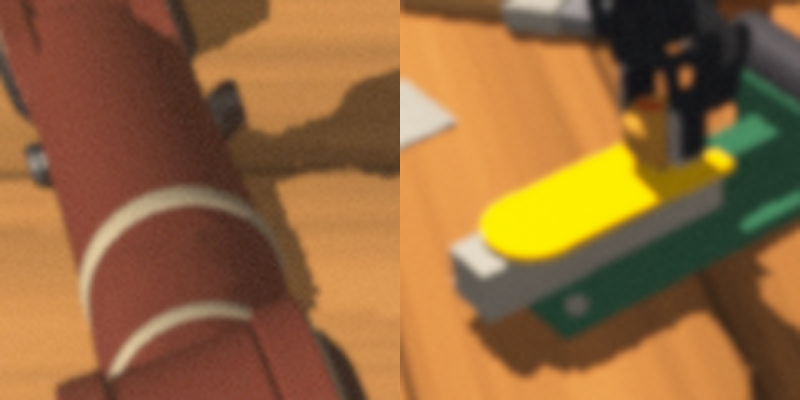

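The nut is turning with the jaws (torque 0.07 N m) and the plate is undisturbed. I'll keep going.

```bash
python3 -m pendant '[{"claw":-0.1,"xyz":[0,0,0.007],"angular":[0,0,1]},{"claw":-0.1,"xyz":[0,0,0.014],"angular":[0,0,2]},{"claw":-0.1,"xyz":[0,0,0.021],"angular":[0,0,3]},{"claw":-0.1,"xyz":[0,0,0.028],"angular":[0,0,4]},{"claw":-0.1,"xyz":[0,0,0.035],"angular":[0,0,5]},{"claw":-0.1,"xyz":[0,0,0.042],"angular":[0,0,6]},{"claw":-0.1,"xyz":[0,0,0.049],"angular":[0,0,7]},{"claw":-0.1,"xyz":[0,0,0.056],"angular":[0,0,8]},{"claw":-0.1,"xyz":[0,0,0.063],"angular":[0,0,9]},{"claw":-0.1,"xyz":[0,0,0.07],"angular":[0,0,10]},{"claw":-0.1,"xyz":[0,0,0.077],"angular":[0,0,11]},{"claw":-0.1,"xyz":[0,0,0.084],"angular":[0,0,12]},{"claw":-0.1,"xyz":[0,0,0.091],"angular":[0,0,13]},{"claw":-0.1,"xyz":[0,0,0.098],"angular":[0,0,14]},{"claw":-0.1,"xyz":[0,0,0.105],"angular":[0,0,15]},{"claw":-0.1,"xyz":[0,0,0.112],"angular":[0,0,16]},{"claw":-0.1,"xyz":[0,0,0.119],"angular":[0,0,17]},{"claw":-0.1,"xyz":[0,0,0.126],"angular":[0,0,18]},{"claw":-0.1,"xyz":[0,0,0.133],"angular":[0,0,19]},{"claw":-0.1,"xyz":[0,0,0.14],"angular":[0,0,20]}]'; python3 -c "
from h import *
go([.5965,.1895,.087],167.3);print(status.get_obs()['wrist_torque'])"
python3 -m pendant '[{"claw":-0.1,"xyz":[0,0,0.007],"angular":[0,0,1]},{"claw":-0.1,"xyz":[0,0,0.014],"angular":[0,0,2]},{"claw":-0.1,"xyz":[0,0,0.021],"angular":[0,0,3]},{"claw":-0.1,"xyz":[0,0,0.028],"angular":[0,0,4]}]';  python3 -c "
from h import *
go([.5965,.1895,.087],167.3);print(status.get_obs()['wrist_torque'])"
```

```text
clock: 13.55
eef_pos: [0.5955, 0.1901, 0.0828]
eef_rot: [0.662, 0.75, 0.001, -0.001]
force: [-2.9, 0.7, 7.1]
gripper_width: 0.498
grip_force: 40.4
to [0.5965 0.1895 0.087 ] xyz [-0.022  0.029 -0.139] yaw now 7.11 ang [ 4.9000e-02 -1.8000e-02 -3.2038e+01] q7 0.21 F [-2.9  0.7  7.1]
[-0.03297885  0.74376995  0.13122763]
clock: 13.88
eef_pos: [0.5956, 0.1901, 0.082]
eef_rot: [0.782, 0.623, 0.001, -0.002]
force: [-3.0, -0.4, 6.4]
gripper_width: 0.503
grip_force: 40.4
to [0.5965 0.1895 0.087 ] xyz [-0.012  0.034 -0.168] yaw now -12.88 ang [-5.3000e-02  3.0000e-02  3.5964e+01] q7 -0.06 F [-3.  -0.4  6.4]
[-0.01581022  0.80417423  0.07605825]
```

```bash
for i in 1; do python3 -m pendant '[{"claw":-0.1,"xyz":[0,0,0.007],"angular":[0,0,1]},{"claw":-0.1,"xyz":[0,0,0.014],"angular":[0,0,2]},{"claw":-0.1,"xyz":[0,0,0.021],"angular":[0,0,3]}]';  python3 -c "
from h import *
go([.5965,.1895,.087],167.3);print(status.get_obs()['wrist_torque'])"; done
python3 -m pendant '[{"claw":-0.1,"xyz":[0,0,0.007],"angular":[0,0,1]},{"claw":-0.1,"xyz":[0,0,0.014],"angular":[0,0,2]},{"claw":-0.1,"xyz":[0,0,0.021],"angular":[0,0,3]}]';  python3 -c "
from h import *
go([.5965,.1895,.087],167.3);print(status.get_obs()['wrist_torque'])"
```

```text
clock: 14.13
eef_pos: [0.5956, 0.1901, 0.0814]
eef_rot: [0.856, 0.517, 0.0, -0.001]
force: [-2.5, 1.2, 6.8]
gripper_width: 0.492
grip_force: 39.5
to [0.5965 0.1895 0.087 ] xyz [-0.005  0.035 -0.186] yaw now -27.67 ang [-3.8000e-02  3.2000e-02  3.3005e+01] q7 -0.26 F [-2.5  1.2  6.8]
[0.25588775 0.56956627 0.53742906]
clock: 14.38
eef_pos: [0.5971, 0.1917, 0.0812]
eef_rot: [0.915, 0.403, 0.002, -0.002]
force: [-0.8, 2.6, 6.0]
gripper_width: 0.498
grip_force: 41.7
to [0.5965 0.1895 0.087 ] xyz [-0.067  0.033 -0.194] yaw now -42.53 ang [-8.2000e-02 -6.0000e-03  3.0034e+01] q7 -0.47 F [-0.8  2.6  6. ]
[ 0.99010213 -0.57469808  0.99027582]
```

The nut hit its stop: torque rose to 1 N m and the jaws slipped. I'll hold briefly, then back off in small steps to find where the torque unwinds.

```bash
Q='from h import *
o=status.get_obs();R=Rn.from_quat(o["eef_rot"]).as_matrix();print(np.degrees(np.arctan2(R[1,1],R[0,1])),o["wrist_torque"],o["force"])'
python3 -m pendant '[{"claw":-0.1,"xyz":[0,0,0],"angular":[0,0,0]},{"claw":-0.1,"xyz":[0,0,0],"angular":[0,0,0]},{"claw":-0.1,"xyz":[0,0,0],"angular":[0,0,0]},{"claw":-0.1,"xyz":[0,0,0],"angular":[0,0,0]}]';python3 -c "$Q"
python3 -m pendant '[{"claw":-0.1,"xyz":[0,0,0],"angular":[0,0,-0.5]},{"claw":-0.1,"xyz":[0,0,0],"angular":[0,0,-0.5]}]';python3 -c "$Q"
python3 -m pendant '[{"claw":-0.1,"xyz":[0,0,0],"angular":[0,0,-0.5]},{"claw":-0.1,"xyz":[0,0,0],"angular":[0,0,-0.5]}]';python3 -c "$Q"
python3 -m pendant '[{"claw":-0.1,"xyz":[0,0,0],"angular":[0,0,-0.5]},{"claw":-0.1,"xyz":[0,0,0],"angular":[0,0,-0.5]}]';python3 -c "$Q"
python3 -m pendant '[{"claw":-0.1,"xyz":[0,0,-0.005],"angular":[0,0,-0.5]},{"claw":-0.1,"xyz":[0,0,-0.005],"angular":[0,0,-0.5]}]';python3 -c "$Q"
```

```text
clock: 14.72
eef_pos: [0.5975, 0.1921, 0.0812]
eef_rot: [0.915, 0.404, 0.003, -0.002]
force: [-1.7, 1.6, 7.5]
gripper_width: 0.495
grip_force: 41.4
-42.36652246250526 [0.37718677 0.14858957 0.68309359] [-1.72884178  1.6409067   7.48524015]
clock: 14.88
eef_pos: [0.5974, 0.1921, 0.0813]
eef_rot: [0.906, 0.423, 0.003, -0.002]
force: [-1.2, 2.9, 6.2]
gripper_width: 0.492
grip_force: 41.2
-39.995635729634884 [0.47430458 0.19339478 0.08356478] [-1.18587798  2.93113378  6.19354129]
clock: 15.05
eef_pos: [0.5973, 0.1922, 0.0813]
eef_rot: [0.897, 0.442, 0.003, -0.002]
force: [-0.9, 3.1, 7.2]
gripper_width: 0.494
grip_force: 41.2
-37.51540710500482 [0.52309867 0.26299322 0.01514248] [-0.89365396  3.05843241  7.22016312]
clock: 15.22
eef_pos: [0.5972, 0.1923, 0.0814]
eef_rot: [0.887, 0.462, 0.003, -0.002]
force: [-2.0, 3.5, 7.4]
gripper_width: 0.494
grip_force: 41.3
-35.01462539726258 [ 0.58698035  0.33785984 -0.00942418] [-1.96706817  3.49241062  7.3609485 ]
clock: 15.38
eef_pos: [0.5971, 0.1923, 0.0816]
eef_rot: [0.877, 0.481, 0.003, -0.002]
force: [-1.5, 3.0, 7.9]
gripper_width: 0.496
grip_force: 41.3
-32.5140965734356 [0.58105175 0.38719762 0.02452777] [-1.50331717  2.99904809  7.86908252]
```

```bash
python3 -m pendant '[{"claw":-0.1,"xyz":[0,0,-0.007],"angular":[0,0,-1]},{"claw":-0.1,"xyz":[0,0,-0.014],"angular":[0,0,-2]},{"claw":-0.1,"xyz":[0,0,-0.021],"angular":[0,0,-3]},{"claw":-0.1,"xyz":[0,0,-0.028],"angular":[0,0,-4]},{"claw":-0.1,"xyz":[0,0,-0.035],"angular":[0,0,-5]},{"claw":-0.1,"xyz":[0,0,-0.042],"angular":[0,0,-6]},{"claw":-0.1,"xyz":[0,0,-0.049],"angular":[0,0,-7]},{"claw":-0.1,"xyz":[0,0,-0.056],"angular":[0,0,-8]}]'; python3 -c "
from h import *
print(status.get_obs()['wrist_torque'])"
python3 -m pendant '[{"claw":-0.1,"xyz":[0,0,-0.007],"angular":[0,0,-1]},{"claw":-0.1,"xyz":[0,0,-0.014],"angular":[0,0,-2]},{"claw":-0.1,"xyz":[0,0,-0.021],"angular":[0,0,-3]},{"claw":-0.1,"xyz":[0,0,-0.028],"angular":[0,0,-4]},{"claw":-0.1,"xyz":[0,0,-0.035],"angular":[0,0,-5]},{"claw":-0.1,"xyz":[0,0,-0.042],"angular":[0,0,-6]},{"claw":-0.1,"xyz":[0,0,-0.049],"angular":[0,0,-7]},{"claw":-0.1,"xyz":[0,0,-0.056],"angular":[0,0,-8]},{"claw":-0.1,"xyz":[0,0,-0.058],"angular":[0,0,-8.5]},{"claw":-0.1,"xyz":[0,0,-0.058],"angular":[0,0,-8.5]},{"claw":-0.1,"xyz":[0,0,-0.058],"angular":[0,0,-8.5]},{"claw":-0.1,"xyz":[0,0,-0.058],"angular":[0,0,-8.5]},{"claw":-0.1,"xyz":[0,0,-0.058],"angular":[0,0,-8.5]}]'; python3 -c "
from h import *
o=status.get_obs();print(o['wrist_torque']);go([.5965,.1895,.087],50)
a=vision.grab_frame('top');b=vision.grab_frame('side')
cv2.imwrite('pics/c9.png',np.hstack([cv2.resize(a[180:300,220:340],(300,300),interpolation=2),cv2.resize(b[165:265,255:355],(500,500),interpolation=2)[:300]])[:,:,::-1])
"
```

```text
clock: 16.05
eef_pos: [0.5952, 0.1928, 0.0832]
eef_rot: [0.658, 0.753, 0.002, -0.003]
force: [-4.8, 2.4, 9.8]
gripper_width: 0.493
grip_force: 41.4
[ 0.63201657  1.11896102 -0.10358269]
clock: 17.13
eef_pos: [0.5934, 0.1919, 0.0849]
eef_rot: [0.343, 0.939, 0.001, -0.003]
force: [-7.4, 2.5, 12.4]
gripper_width: 0.494
grip_force: 41.7
[ 0.36255329  1.62427261 -0.01455406]
to [0.5965 0.1895 0.087 ] xyz [-0.13   0.006 -0.071] yaw now 49.91 ang [ 0.004 -0.084 -0.018] q7 0.77 F [-7.4  2.5 12.4]
```

View pics/c9.png

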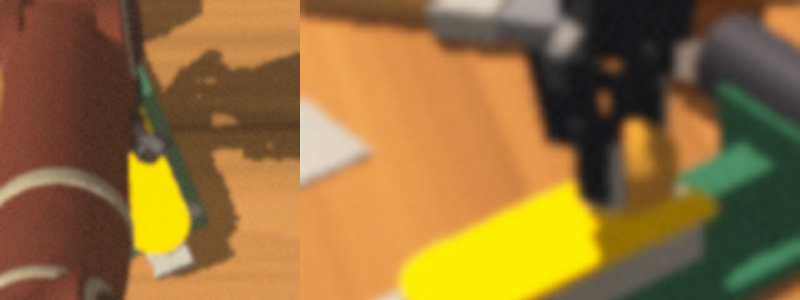

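```bash
python3 -c "
from workcell import workorder
print(workorder.sign_off())"
```

```text
the job is handed in; nothing more can be done
None
```

The job is handed in: the template lies on the bar with the stud in its slot, and the nut was screwed down to its stop, backed off about 90° and is still gripped at about 41 N. I have no verdict from the judge. The quarter turn is worked out from the wrist angle and torque, because the jaws slipped about 15° at the stop.

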